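Shut the bench air valve that was left open

ROBOT

A 6-joint arm with a two-finger parallel gripper is mounted at the origin on the work surface. World frame = base frame: x ahead of the robot, y to its left, z up, the work surface at z = 0. Lengths are in m, angles in rad, forces in N, time in s.
With the tool pointing down it reaches from about 0.425 to 0.95 m from the base axis. Payload 3.5 kg.
Tool frame: the origin (TCP) lies on the front face of the gripper's body, between the roots of the fingers; the fingertips stand 73 mm ahead of it and the grasp point (between the pads) lies 54 mm ahead of it; z points along the fingers, y is the direction in which the jaws open and shut (so a half turn about z gives the same grasp; the last joint's range is limited). The gripper opens to 85 mm and grips with 20 to 120 N. Pads are 22 mm wide; open, the fingers measure 114 mm over their backs; the gripper's body (76 mm by 85 mm) begins 54 mm behind the grasp point. The pads swing forward as they close: fully open they stand 13 mm farther back than shut.
Start: joints at [1.156, 0.286, 1.577, -0, 1.279, -0.15], TCP at [0.177, 0.651, 0.304] pointing down, gripper open.
Joint ranges: [-2.77, 2.77], [-0.9, 2.22], [0.21, 2.48], [-1.53, 4.67], [0.24, 2.81], [-2.84, 2.84]. Speed limits (rad/s): [2.79, 2.79, 3.14, 3.14, 3.14, 3.14].

INTERFACE

Orientations are given as [roll, pitch, yaw] about the fixed x, y, z axes, in that order (R = Rz(yaw) Ry(pitch) Rx(roll)).
In Python, from bench import status, optics, ctrl, silhouettes gives the robot as it stands. The module is installed in compiled form; this text tells all that it offers.
- The arm moves only by the shell command python3 -m pendant 'ROWS' [OPENING]. ROWS is JSON, a list that holds one entry, the list of rows, each a list of 4 numbers: the shift along the world's x, y, z normalised to -1 to 1, where 1 is 0.12 m, then the turn about the world's z normalised to -1 to 1, where 1 is 90 degrees. In form: [[[x, y, z, spin], ...]]. A call has 1 to 8 rows; each row is the pose to reach, as a shift and turn from the pose commanded when the call began; what a row does not reach only later rows make up. A row lasts 1/12 s, in which the tool goes at most 41.7 mm and 7.16 degrees, less where a joint would pass 70% of its speed; a pose out of reach is approached as far as the arm can. A call with a number of a shift or a turn outside -1 to 1 is refused whole. A call with a gripper value outside its range is refused whole. OPENING is the opening, from 0 (shut) to 1 (fully open), set as the call begins (- or left out, the last holds). The fingers move at their own pace and stop on an object; the grip force is fixed at half the most. Time passes only in rows, so rows that repeat a pose let the fingers close. It gives the time, the measured TCP pose, the force and the opening at its end, in the units of the state.
- status.sense(): the state, without advancing time (a new reading comes with each control period).
- optics.grab_frame(name): name is "scene" or "top" or "wrist"; returns a dict with "image" (384x512x3 uint8, red, green, blue), "fx", "fy", "cx", "cy" (pixels), "extrinsics" (4x4, takes a point from camera to world coordinates). Camera axes: x right, y down, z forward; pixel columns grow to the right and rows downward; lengths in m; the calibration is good to about 2 mm. A picture is of the moment at which its call begins. There is no depth.
- ctrl.sign_off(): hands the job in, once; it reports no verdict.
Trained networks look in the newest picture that a camera, given by its name, has taken for a name from the list of things; names that differ only in an ending like _2 or _b are one class to them, and where a whole thing is asked for, a point or a joint stands for the part that bears it (a point fixed in the world has none). Each returns a list of dicts, best first, with "confidence" (0 to 1); they miss things now and then, are a little off and sometimes report something else, mostly with a low value. They report only what shows in the picture. A call takes as long as a camera call. They do not tell look-alikes from the thing itself.
- silhouettes(camera, label): "mask" (384x512 bool, what is visible of it) and "xy" ([column, row] in pixels, amid what is visible of it).
The state is a dict: "time": time; "joint_positions": joint angles; "qvel": joint speeds; "joint_torque": joint torques, N m; "tcp_pos": TCP position; "eef_rot": TCP orientation; "force": force on the tool from outside, world axes, zero at the start; "torque": the same for the moment, N m; "grip_width": opening from 0.0 (shut) to 1.0 (fully open).
Only numpy, scipy, OpenCV 4.12 (cv2) and the standard library are available. Lean on these libraries where they do the work, as an engineer would, in place of code of your own. Each camera call takes 0.05 s, during which the arm holds its last target.

TASK

One of the two air valves on the print-finishing counter has been left open: its lever lies along its pipe. Shut it by turning that lever the quarter turn clockwise (seen from above) until it stands square across the pipe against its stop, leave the other valve shut, and let go.

Things in the scene. Friction and masses are not known exactly. Their poses are not given: they have to be found in the camera images.
- valve_1 (a joint): Lever angle in rad of the ball valve found open: 0 = fully open (lever along the pipe), 1.571 = fully shut (lever square across the pipe, pointing roughly towards the robot), a hard stop at each end. Grows clockwise seen from above. Starts 0 to 0.12. Plain friction of about 0.3 N m (4 to 5 N at the sleeve), no spring: stays where it is left.
- valve_2 (a joint): The same for the other, identical valve, found shut (1.525 to 1.571). Both: brass ball valve in a level steel pipe (axis 48 mm, top 67 mm above the counter) that runs 95 mm to either side of the pivot, on an aluminium plate 70 x 210 mm; a 15 mm thick stem at the pivot rises to the lever. Nothing else as tall as the lever is within 40 mm of its sweep.
- handle_1 (a point): Point on valve 1's level lever, 70 mm from the pivot, 98 mm above the counter, at the centre of the width and thickness of its black sleeve (18 mm wide, 12 mm thick, from 38 to 96 mm from the pivot). Turns with the lever: z up, -y outward to the tip, so the upright pivot axis is 70 mm along +y; closing moves it along its -x.
- handle_2 (a point): The same point on the identical lever of valve 2, whose pivot is 0.26 m or more to one side (left or right) of valve 1's.
Not all that is in view belongs to the job. Leave any green or turquoise look-alike of the part that bears valve_1 alone.

How it is judged:
By the outcome, as a careful person would: the job done as asked, in the order asked, and still so for the second after the job is handed in, with the robot touching nothing.
It also fails if it takes over 35 s, if anything falls off the work surface, if the arm or the gripper's body presses on something with over 40 N, if the wrist force passes 120 N, or if a joint passes its speed limit or range.

## Working session

There is one attempt and no reset: what is moved stays moved. The work goes in short steps, Python scripts to look and compute and a shell command to move; the robot and the scene stay as the last step left them, time stands still between calls to the robot, and variables do not carry over. Pictures are saved under pics/ and viewed, and the job is handed in when it is done.

```bash
mkdir -p pics; cat > h.py <<'E'
import numpy as np,cv2
from bench import status,optics,ctrl,silhouettes
def shot(n,f):
    d=optics.grab_frame(n); cv2.imwrite('pics/'+f,cv2.cvtColor(d['image'],cv2.COLOR_RGB2BGR)); return d
def ray(d,uv,z):
    T=np.array(d['extrinsics']);r=T[:3,:3]@np.array([(uv[0]-d['cx'])/d['fx'],(uv[1]-d['cy'])/d['fy'],1]);o=T[:3,3]
    return o+r*(z-o[2])/r[2]
E
python3 - <<'E'
from h import *
s=status.sense();print(s)
for n in['scene','top']:
    d=shot(n,n+'0.png')
    for l in['valve_1','handle_1']:
        for k in silhouettes(n,l):
            ys,xs=np.nonzero(k['mask']);print(n,l,round(k['confidence'],2),k['xy'],xs.min(),xs.max(),ys.min(),ys.max(),ray(d,k['xy'],.098).round(3))
E
```

```text
{'time': 0.0, 'joint_positions': array([ 1.15597872e+00,  2.87177057e-01,  1.57819391e+00, -1.73673510e-05,
        1.27857260e+00, -1.50025494e-01]), 'qvel': array([ 0.00201725,  0.00024714,  0.00020502, -0.00099755,  0.00022556,
       -0.00019378]), 'joint_torque': array([ 3.34668875e-04, -4.05992317e+01, -2.92618418e+01, -2.08901160e-04,
        6.06178233e-03, -1.66213539e-05]), 'tcp_pos': array([0.17644483, 0.65102381, 0.30253021]), 'eef_rot': array([-3.13926566e+00, -3.34943461e-04,  2.87680518e+00]), 'force': array([ 0.13835288,  0.61333179, -0.39213997]), 'torque': array([ 0.00626405, -0.04471509,  0.02084028]), 'grip_width': 1.0017376197744559}
scene valve_1 0.77 [206.1, 217.8] 203 212 200 232 [ 0.494 -0.133  0.098]
scene valve_1 0.65 [241.4, 163.5] 226 261 157 165 [0.338 0.024 0.098]
scene valve_1 0.64 [336.4, 178.9] 322 358 177 186 [0.504 0.25  0.098]
scene handle_1 0.71 [340.8, 180.6] 321 359 176 187 [0.514 0.257 0.098]
scene handle_1 0.66 [208.2, 214.7] 202 213 199 233 [ 0.487 -0.125  0.098]
scene handle_1 0.63 [242.1, 162.5] 226 261 157 165 [0.335 0.027 0.098]
scene handle_1 0.45 [319.1, 118.3] 303 333 116 122 [0.231 0.348 0.098]
top valve_1 0.61 [147.5, 261.6] 133 170 251 268 [0.231 0.357 0.098]
top valve_1 0.57 [181.8, 156.5] 167 201 145 170 [0.518 0.267 0.098]
top valve_1 0.52 [320.6, 164.0] 315 333 148 184 [ 0.497 -0.113  0.098]
top handle_1 0.7 [151.3, 261.4] 132 170 251 268 [0.232 0.346 0.098]
top handle_1 0.59 [267.4, 227.3] 247 282 214 238 [0.325 0.031 0.098]
top handle_1 0.57 [183.3, 159.8] 167 201 145 170 [0.509 0.263 0.098]
top handle_1 0.54 [325.1, 164.2] 315 333 148 184 [ 0.497 -0.125  0.098]
```

```bash
python3 - <<'E'
import cv2
a=cv2.imread('pics/top0.png')[110:310,100:370];cv2.imwrite('pics/t0c.png',cv2.resize(a,None,fx=2.9,fy=2.9,interpolation=2))
a=cv2.imread('pics/scene0.png')[90:270,170:410];cv2.imwrite('pics/s0c.png',cv2.resize(a,None,fx=3.2,fy=3.2,interpolation=2))
E
```

```text
(no output)
```

View pics/t0c.png

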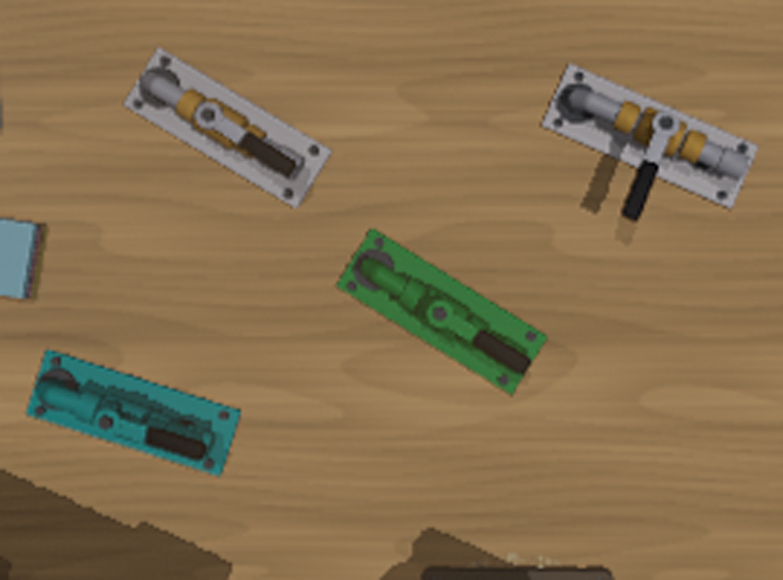

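View pics/s0c.png

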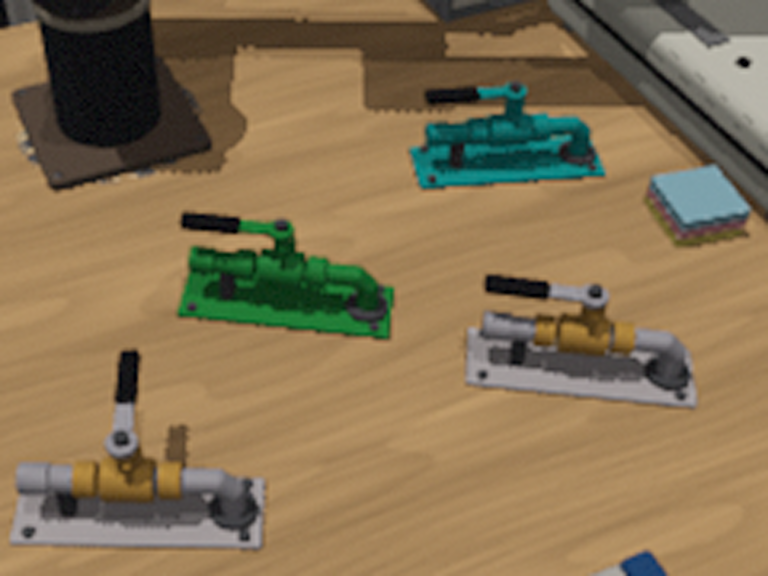

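View pics/top0.png

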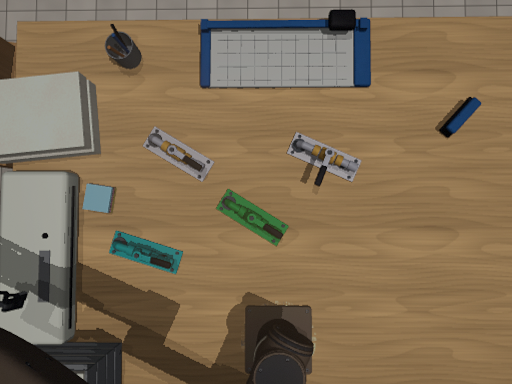

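The open valve is the silver one on the left: in the top image its pivot is near (171,150) and its sleeve near (193,163). The other silver valve, at (325,160), is already shut. The green and turquoise ones are decoys. I'll measure the lever next.

```bash
python3 - <<'E'
from h import *
for n,pred in(('top',lambda x,y:140<x<215 and 130<y<185),('scene',lambda x,y:310<x<365 and 165<y<200)):
    d=shot(n,n+'1.png')
    for l in['handle_1']:
        for k in silhouettes(n,l):
            if not pred(*k['xy']):continue
            m=k['mask']&(d['image'].max(2)<70)
            nn,lab,st,c=cv2.connectedComponentsWithStats(m.astype('uint8'))
            for i in range(1,nn):
                if st[i,4]>15:print(n,'sleeve?',st[i],c[i],ray(d,c[i],.1 if n=='top' else .098).round(4))
    im=d['image'];
    x0,y0,w=(160,138,55) if n=='top' else(310,160,60)
    c=cv2.resize(cv2.cvtColor(im[y0:y0+40,x0:x0+w],cv2.COLOR_RGB2BGR),None,fx=13,fy=13,interpolation=0);cv2.imwrite(f'pics/{n}z.png',c)
E
```

```text
top sleeve? [182 156  19  14 116] [191.11206897 162.62068966] [0.5009 0.2405 0.1   ]
scene sleeve? [322 176  20   7 100] [331.13 179.28] [0.4992 0.235  0.098 ]
```

View pics/topz.png

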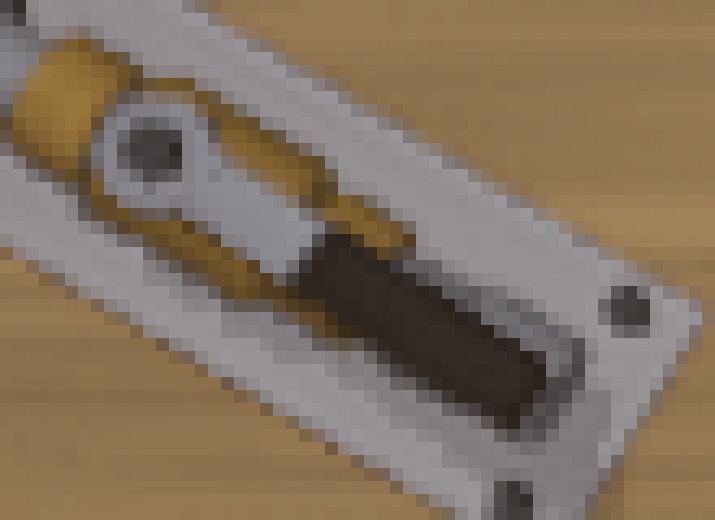

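View pics/scenez.png

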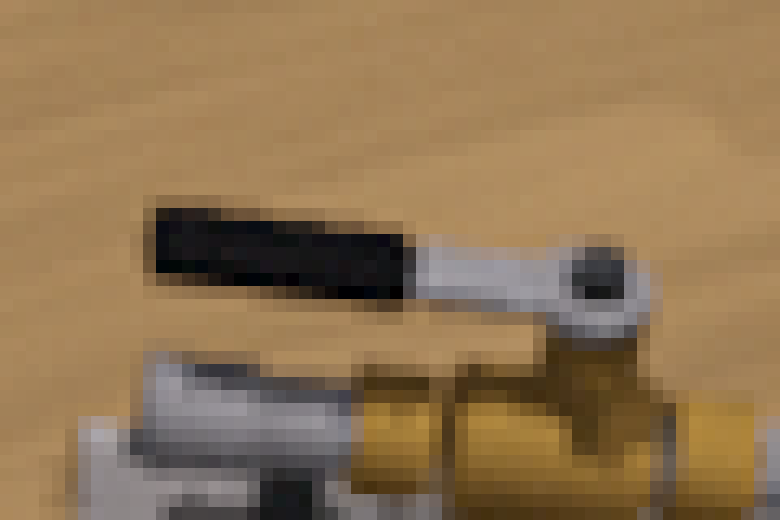

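```bash
python3 - <<'E'
from h import *
d=optics.grab_frame('top')
P=lambda x,y,z:ray(d,(160+x/13-.5,138+y/13-.5),z)
b=P(150,152,.106);n=P(322,262,.104);f=P(532,387,.104)
print(b.round(4),n.round(4),f.round(4),np.linalg.norm(n-b),np.linalg.norm(f-b))
s=optics.grab_frame('scene')
b2=ray(s,(310+597/13-.5,160+272/13-.5),.106);h2=ray(s,(331.1,179.3),.098);print('scene',b2.round(4),h2.round(4))
u=f-b;u/=np.linalg.norm(u);print('lever ang',np.degrees(np.arctan2(u[1],u[0])),'handle',(b+.07*u).round(4))
# end of the pipe/plate direction
a=ray(d,(100+128/2.9,110+103/2.9),.003);c=ray(d,(100+298/2.9,110+206/2.9),.003);print('plate ang',np.degrees(np.arctan2(*(c-a)[1::-1])), np.linalg.norm(c-a))
a=ray(d,(100+158/2.9,110+48/2.9),.003);c=ray(d,(100+330/2.9,110+152/2.9),.003);print('plate ang',np.degrees(np.arctan2(*(c-a)[1::-1])), np.linalg.norm(c-a))
st=status.sense();print(st['tcp_pos'],st['eef_rot'],st['joint_positions'])
E
```

```text
[0.537  0.2948 0.106 ] [0.5141 0.2586 0.104 ] [0.4877 0.2141 0.104 ] 0.0428948249569887 0.09462228228347029
scene [0.5359 0.2899 0.106 ] [0.4992 0.2349 0.098 ]
lever ang -121.41835394963674 handle [0.5005 0.2351 0.1045]
plate ang -120.97211931733214 0.2057484366220623
plate ang -121.06506769014491 0.2083818547482593
[0.17661944 0.65146592 0.30393172] [-3.14156929e+00  2.24507966e-05  2.87684545e+00] [ 1.15600866e+00  2.86293856e-01  1.57669493e+00 -2.68270944e-05
  1.27862361e+00 -1.50032732e-01]
```

```bash

python3 -m pendant '[[[0.675,-0.867,0,0.205],[0.675,-0.867,0,0.205],[0.675,-0.867,0,0.205],[0.675,-0.867,0,0.205]]]' 0.55
python3 -m pendant '[[[0.675,-0.867,0,0.205],[0.675,-0.867,0,0.205],[0.675,-0.867,0,0.205],[0.675,-0.867,0,0.205]]]'
python3 -m pendant '[[[0.675,-0.867,0,0.205],[0.675,-0.867,0,0.205],[0.675,-0.867,0,0.205],[0.675,-0.867,0,0.205]]]'
python3 -m pendant '[[[0.675,-0.867,0,0.205],[0.675,-0.867,0,0.205],[0.675,-0.867,0,0.205],[0.675,-0.867,0,0.205],[0.675,-0.867,0,0.205],[0.675,-0.867,0,0.205]]]'
python3 - <<'E'
from h import *
s=status.sense();print(s['time'],s['tcp_pos'],np.degrees(s['eef_rot']),s['joint_positions'],s['grip_width'])
d=shot('wrist','w1.png');T=np.array(d['extrinsics']);print(T.round(3))
for k in silhouettes('wrist','handle_1'):
    ys,xs=np.nonzero(k['mask']);print(k['confidence'],k['xy'],xs.min(),xs.max(),ys.min(),ys.max(),ray(d,k['xy'],.1).round(4))
E
```

```text
time: 0.93
tcp_pos: [0.2604, 0.5439, 0.3038]
eef_rot: [-3.139, 0.001, -3.085]
force: [-0.0, 1.2, 0.5]
grip_width: 0.551
time: 1.27
tcp_pos: [0.341, 0.4404, 0.3042]
eef_rot: [-3.14, 0.001, -2.763]
force: [0.9, 1.1, 0.1]
grip_width: 0.55
time: 1.6
tcp_pos: [0.4218, 0.3368, 0.3043]
eef_rot: [-3.14, 0.001, -2.441]
force: [0.1, 1.1, 0.3]
grip_width: 0.548
time: 2.1
tcp_pos: [0.5008, 0.2354, 0.3039]
eef_rot: [3.141, 0.0, -2.122]
force: [0.3, -0.2, -0.5]
grip_width: 0.546
2.1 [0.50076863 0.23537297 0.30387594] [ 1.79943973e+02  2.14962701e-02 -1.21561471e+02] [ 2.55688608e-01  1.86415631e-02  1.87775432e+00  1.01893734e-03
  1.24560276e+00 -2.33537838e+00] 0.5457071250748913
[[-0.853  0.495  0.166  0.458]
 [ 0.522  0.808  0.272  0.165]
 [ 0.001  0.319 -0.948  0.374]
 [ 0.     0.     0.     1.   ]]
```

View pics/w1.png

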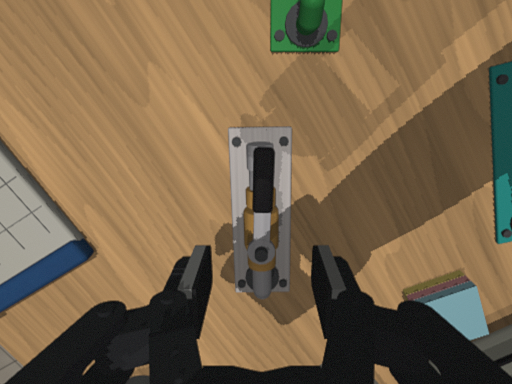

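The wrist view shows the lever upright in the picture. The sleeve spans about (264,149) to (262,212) and the bolt is at (261,253), between the open jaws.

```bash
python3 - <<'E'
from h import *
d=shot('wrist','w2.png')
m=(d['image'].max(2)<45);m[:140]=0;m[216:]=0;m[:,:245]=0;m[:,285:]=0
nn,lab,st,c=cv2.connectedComponentsWithStats(m.astype('uint8'));i=1+st[1:,4].argmax();print(st[i],c[i],ray(d,c[i],.1).round(4))
b=ray(d,(261.5,253),.106);f=ray(d,(263.5,150),.104);n=ray(d,(262,212),.104)
u=f-b;print(b.round(4),n.round(4),f.round(4),np.linalg.norm(n-b),np.linalg.norm(f-b),np.degrees(np.arctan2(u[1],u[0])))
E
```

```text
[ 251  147   22   65 1279] [261.0578577  178.94996091] [0.4993 0.2349 0.1   ]
[0.5339 0.2925 0.106 ] [0.5134 0.2597 0.104 ] [0.4843 0.214  0.104 ] 0.03867774467612801 0.09280650673364081 -122.2776974522287
```

```bash

python3 -m pendant '[[[-0.015,-0.016,-0.25,0],[-0.015,-0.016,-0.5,0],[-0.015,-0.016,-0.63,0],[-0.015,-0.016,-0.63,0]]]'
python3 -m pendant '[[[0,0,-0.2,0],[0,0,-0.4,0],[0,0,-0.63,0],[0,0,-0.63,0],[0,0,-0.63,0]]]'
python3 - <<'E'
from h import *
d=shot('wrist','w3.png')
E
```

```text
time: 2.58
tcp_pos: [0.4955, 0.2341, 0.2236]
eef_rot: [3.135, -0.006, -2.117]
force: [-0.5, 0.5, -0.5]
grip_width: 0.553
time: 3.0
tcp_pos: [0.4981, 0.2341, 0.1526]
eef_rot: [3.14, -0.001, -2.117]
force: [-0.5, -0.4, 0.0]
grip_width: 0.546
```

View pics/w3.png

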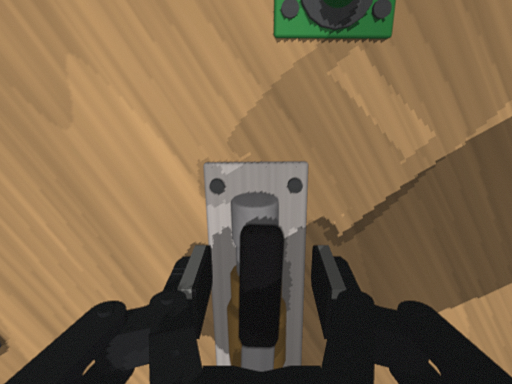

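```bash
python3 -m pendant '[[[0,0,0,0],[0,0,0,0],[0,0,0,0],[0,0,0,0]]]' 0.24
python3 - <<'E'
import numpy as np
p=np.array([.4985,.234])-[.535,.292];r=np.linalg.norm(p);print(r)
def pt(a):
    a=np.radians(-a);return np.array([[np.cos(a),-np.sin(a)],[np.sin(a),np.cos(a)]])@p
for s in (0,48):
    print([[*((pt(s+k)-pt(s))/.12).round(3),0,round(-k/90,3)] for k in range(6,49,6)])
E
```

```text
time: 3.38
tcp_pos: [0.4994, 0.2337, 0.1541]
eef_rot: [-3.14, 0.002, -2.118]
force: [0.4, 0.3, -0.1]
grip_width: 0.242
0.06852919086053766
[[np.float64(-0.049), np.float64(0.034), 0, -0.067], [np.float64(-0.094), np.float64(0.074), 0, -0.133], [np.float64(-0.134), np.float64(0.118), 0, -0.2], [np.float64(-0.17), np.float64(0.166), 0, -0.267], [np.float64(-0.201), np.float64(0.217), 0, -0.333], [np.float64(-0.226), np.float64(0.271), 0, -0.4], [np.float64(-0.245), np.float64(0.328), 0, -0.467], [np.float64(-0.259), np.float64(0.386), 0, -0.533]]
[[np.float64(-0.007), np.float64(0.059), 0, -0.067], [np.float64(-0.008), np.float64(0.119), 0, -0.133], [np.float64(-0.003), np.float64(0.179), 0, -0.2], [np.float64(0.009), np.float64(0.237), 0, -0.267], [np.float64(0.027), np.float64(0.294), 0, -0.333], [np.float64(0.05), np.float64(0.349), 0, -0.4], [np.float64(0.079), np.float64(0.402), 0, -0.467], [np.float64(0.114), np.float64(0.45), 0, -0.533]]
```

```bash
python3 -m pendant '[[[-0.049,0.034,0,-0.067],[-0.094,0.074,0,-0.133],[-0.134,0.118,0,-0.2],[-0.17,0.166,0,-0.267],[-0.201,0.217,0,-0.333],[-0.226,0.271,0,-0.4],[-0.245,0.328,0,-0.467],[-0.259,0.386,0,-0.533]]]'
python3 - <<'E'
from h import *
d=shot('wrist','w4.png')
E
```

```text
time: 4.05
tcp_pos: [0.4686, 0.2789, 0.1539]
eef_rot: [-3.138, 0.002, -2.96]
force: [1.2, -4.3, 2.9]
grip_width: 0.243
```

View pics/w4.png

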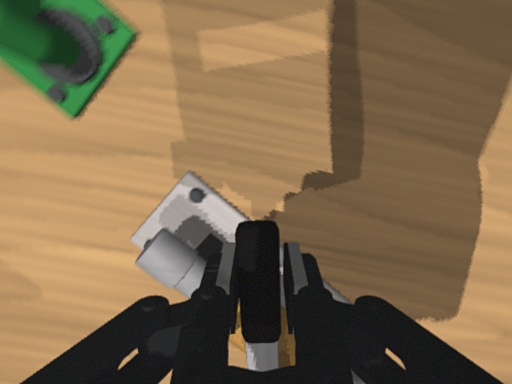

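The lever is turning with the jaws, now about 48° round, so I'll continue.

```bash
python3 -m pendant '[[[-0.007,0.059,0,-0.067],[-0.008,0.119,0,-0.133],[-0.003,0.179,0,-0.2],[0.009,0.237,0,-0.267],[0.027,0.294,0,-0.333],[0.05,0.349,0,-0.4],[0.079,0.402,0,-0.467],[0.079,0.402,0,-0.467]]]'
python3 -m pendant '[[[0.009,0.013,0,0],[0.018,0.026,0,0],[0.018,0.026,0,0]]]'
python3 - <<'E'
from h import *
d=shot('wrist','w5.png')
shot('top','t5.png')
E
```

```text
time: 4.77
tcp_pos: [0.4774, 0.3282, 0.153]
eef_rot: [-3.141, -0.0, 2.595]
force: [0.7, -0.1, -0.3]
grip_width: 0.242
time: 5.02
tcp_pos: [0.4782, 0.3295, 0.1524]
eef_rot: [-3.135, -0.002, 2.598]
force: [-5.0, -7.8, 5.9]
grip_width: 0.239
```

View pics/w5.png

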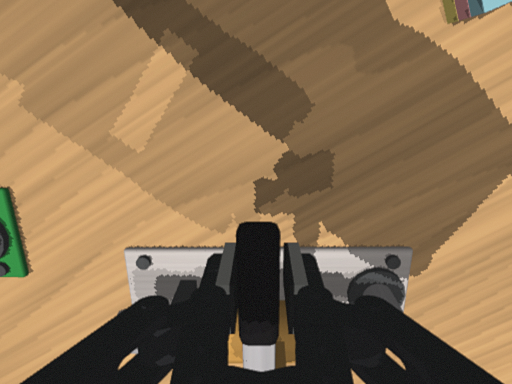

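```bash
python3 -m pendant '[[[0.009,0.014,0,0],[0.009,0.014,0,0],[0.009,0.014,0,0]]]'
python3 -m pendant '[[[0.009,0.014,0,0],[0.009,0.014,0,0],[0.009,0.014,0,0]]]'
```

```text
time: 5.37
tcp_pos: [0.4784, 0.3298, 0.1523]
eef_rot: [-3.13, -0.003, 2.599]
force: [-8.3, -12.0, 9.2]
grip_width: 0.239
time: 5.62
tcp_pos: [0.4787, 0.3302, 0.1522]
eef_rot: [-3.124, -0.004, 2.599]
force: [-10.9, -16.8, 11.3]
grip_width: 0.245
```

The force climbs to about 23 N while the TCP stays put, so the lever is on its stop. Next I open the jaws and lift clear.

```bash
python3 -m pendant '[[[0,0,0,0],[0,0,0,0],[-0.01,-0.015,0,0],[-0.02,-0.03,0,0],[-0.02,-0.03,0,0]]]' 0.6
python3 -m pendant '[[[0,0,0.2,0],[0,0,0.5,0],[0,0,0.9,0],[0,0,0.9,0],[0,0,0.9,0]]]'
python3 - <<'E'
from h import *
d=shot('wrist','w6.png');s=shot('top','t6.png')
cv2.imwrite('pics/t6c.png',cv2.resize(cv2.imread('pics/t6.png')[110:310,100:370],None,fx=2.9,fy=2.9,interpolation=2))
E
```

```text
time: 6.03
tcp_pos: [0.479, 0.3308, 0.1527]
eef_rot: [3.141, 0.0, 2.595]
force: [-0.0, -0.3, -0.2]
grip_width: 0.599
time: 6.45
tcp_pos: [0.481, 0.3319, 0.2658]
eef_rot: [3.133, 0.005, 2.595]
force: [-0.6, 0.7, -0.1]
grip_width: 0.598
```

View pics/w6.png

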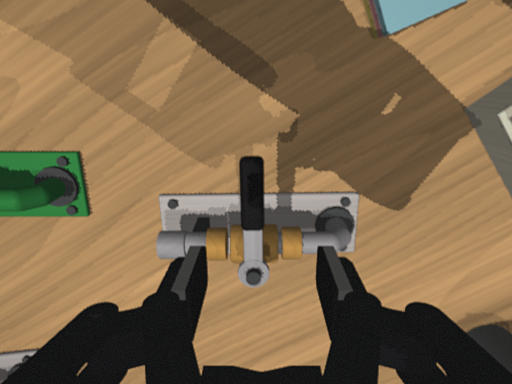

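View pics/t6c.png

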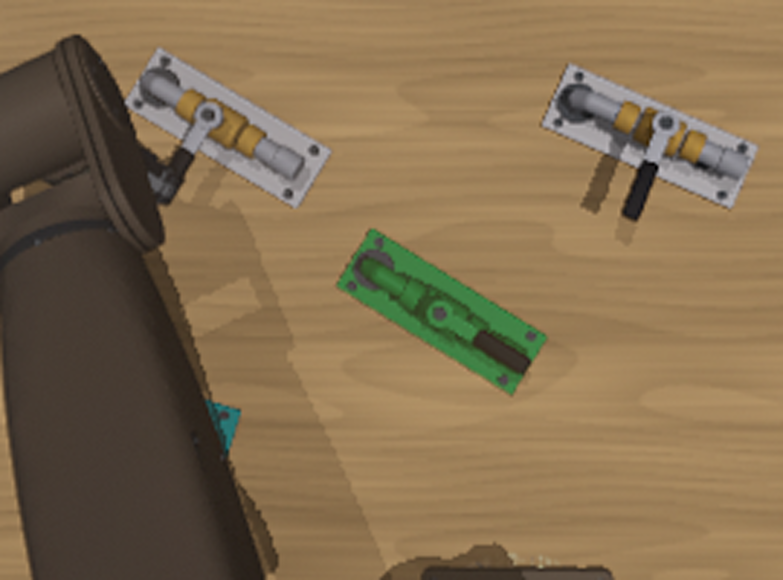

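The lever now stands across the pipe and the gripper is clear. I'll check the angle numerically before handing in.

```bash
python3 - <<'E'
from h import *
d=optics.grab_frame('wrist')
b=ray(d,(253.5,274),.106);im=d['image']
m=(im.max(2)<45);m[:150]=0;m[232:]=0;m[:,:238]=0;m[:,266:]=0
nn,lab,st,c=cv2.connectedComponentsWithStats(m.astype('uint8'));i=1+st[1:,4].argmax()
h=ray(d,c[i],.1);u=h-b;print(st[i],c[i],h.round(4),b.round(4),np.linalg.norm(u),'lever',np.degrees(np.arctan2(u[1],u[0])))
a=ray(d,(161,195),.004);e=ray(d,(357,193),.004);w=a-e;print('plate',np.degrees(np.arctan2(w[1],w[0])),np.linalg.norm(w))
p=ray(d,(160,244),.048);q=ray(d,(348,241),.048);w=p-q;print('pipe',np.degrees(np.arctan2(w[1],w[0])))
E
```

```text
[ 245  162   21   70 1442] [255.17822469 196.35506241] [0.4758 0.3275 0.1   ] [0.527  0.2946 0.106 ] 0.061142933185367045 lever 147.29235075371227
plate -120.64637708976866 0.20075406221375464
pipe -120.24903471847351
```

```bash
python3 -m pendant '[[[0,0,0.2,0],[0,0,0.2,0],[0,0,0.2,0],[0,0,0.2,0]]]'
python3 -c "
from bench import ctrl;print(ctrl.sign_off())"
```

```text
time: 6.93
tcp_pos: [0.4787, 0.3306, 0.2827]
eef_rot: [-3.139, -0.001, 2.594]
force: [0.1, -0.1, -0.6]
grip_width: 0.603
the job is handed in; nothing more can be done
None
```

I shut the open valve, the silver one on the left: I turned its lever a quarter turn clockwise, let go and lifted clear. I handed the job in at about 7 s; no verdict is reported.

- **At the stop:** the force on the tool rose to about 23 N while the arm stayed put, so the lever was against its stop.
- **Lever angle:** after I let go, the wrist picture put the lever at 147.3°, and square to the plate edge would be about 149.4°. That 2° gap is roughly my pixel error. The picture also put the sleeve 61 mm from the pivot, when it should be nearer 67 mm, so I rely more on the force reading.
- **Other valves:** the other silver valve and the green look-alike look unchanged in the last top picture. The arm hid most of the turquoise one, but I never worked near it.
- **Gripper:** it was about 13 cm above where it turned the lever, with the force reading near zero.

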